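# Lock up the forme with the quoin key

### The arm

A 7-joint arm with a two-finger parallel gripper is mounted at the origin on the work surface. World frame = base frame: x ahead of the robot, y to its left, z up, the work surface at z = 0. Lengths are in m, angles in rad, forces in N, time in s.
With the tool pointing down it reaches from about 0.425 to 0.875 m from the base axis. Payload 4.7 kg.
Tool frame: the origin (TCP) lies at the very end of the fingers, on their centre line; the grasp point (between the pads) lies 19 mm behind it (manip.grip_point_offset is the distance from the TCP to the grasp point, in m); z points along the fingers, y is the line along which they close (so a half turn about z gives the same grasp; the last joint's range is limited). The gripper opens to 87 mm and grips with 3 to 60 N. Pads are 19 mm wide; open, the fingers measure 117 mm over their backs; the gripper's body (75 mm by 190 mm) begins 51 mm behind the grasp point.
Start: joints at [-1.217, 0.321, -0.07, 1.45, 0.023, 1.371, -0.057], TCP at [0.217, 0.613, 0.223] pointing down, gripper open.
Joint ranges: [-2.86, 2.86], [-0.3, 2.09], [-1.38, 1.24], [0.06, 2.45], [-1.56, 4.7], [0.09, 2.05], [-2.69, 2.69]. Speed limits (rad/s): [2.57, 2.57, 3.14, 3.14, 3.14, 3.14, 3.14].

### API

Orientations are given as a 3x3 rotation matrix whose columns are the frame's x, y, z axes.
In Python, from rig import manip gives the robot as it stands. The module is installed in compiled form; this text tells all that it offers.
- The arm moves only by the shell command python3 -m crank 'ROWS' [FORCE]. ROWS is text: rows parted by semicolons, each of 5 numbers parted by spaces: the shift along the tool's x, y, z in cm, then the turn about the tool's z in degrees, then the opening, from 0 (shut) to 1 (fully open). A call has exactly 8 rows; each row is the pose to reach, as a shift and turn from the pose commanded when the call began, along the tool's axes at that moment; what a row does not reach only later rows make up. A row lasts 1/10 s, in which the tool goes at most 50 mm and 8.59 degrees, less where a joint would pass 70% of its speed; a pose out of reach is approached as far as the arm can. A call with a gripper value outside its range is refused whole. The fingers move at their own pace and stop on an object; FORCE is the grip in N (left out, the last holds). Time passes only in rows, so rows that repeat a pose let the fingers close, or fill a call up. It gives the time, the measured TCP pose, the force, the opening and the grip force at its end, in the units of the state.
- manip.sense(): the state, without advancing time (a new reading comes with each control period).
- manip.get_image(name): name is "scene" or "top"; returns the picture (420x560x3 uint8, red, green, blue); there is no depth.
- manip.camera_info(name): a dict with "fx", "fy", "cx", "cy" (pixels), "R" (3x3) and "t" (3): a world point X has camera coordinates R X + t. Camera axes: x right, y down, z forward; pixel columns grow to the right and rows downward; lengths in m; the calibration is good to about 2 mm. A picture is of the moment at which its call begins. camera_info takes no time and is no camera call.
- manip.hand_in(): hands the job in; it is judged then, once.
The state is a dict: "t": time; "joint_pos": joint angles; "joint_vel": joint speeds; "joint_torque": joint torques, N m; "eef_pos": TCP position; "eef_rot": TCP orientation; "wrist_force": force on the tool from outside, world axes, zero at the start; "torque": the same for the moment, N m; "grip_width": finger opening in m; "grip_force": force on a finger pad.
Only numpy, scipy, OpenCV 4.12 (cv2) and the standard library are available. Lean on these libraries where they do the work, as an engineer would, in place of code of your own. Each camera call takes 0.05 s, during which the arm holds its last target. There are 200 camera calls.

### The job

Lift the T-handled quoin key (red bar) up and off its fork on the tool rack, seat its splined end fully home in the brass socket of the slack quoin at the foot of the forme (the quoin lying along the chase edge nearest the robot; turn the key until the splines mesh), then turn it clockwise, seen from above, until the quoin is tight and the red dot on the brass face meets the red line on the quoin. Finish while still gripping the key, upright and fully home, and pressing it down with a steady push of about 15 N. Leave the other quoin, at the side of the forme, tight as it is, and do not push the other things about.

Things in the scene. Friction and masses are not known exactly. Their poses are not given: they have to be found in the camera images.
- key: Steel quoin key, 280 to 440 g, hanging upright with its red bar across one of the rack's two forks (which one varies). Origin on its axis at the underside of its collar (28 mm wide, 6 mm high), which lands on the quoin's brass face; z up along the 14 mm shaft to the handle. Bar along key x. Splined end below the collar, same shape after each quarter turn
- key_bar (a point): centre of the key's flat-sided red cross bar, 105 mm above the key's origin, axes as the key's. Bar 110 mm long (x), 14 wide (y), 18 high: grasp its middle from above, fingers closing along key y. On the rack it lies on two prongs 54 mm apart inside, its centre 58 to 72 mm from the upright board; prong tips turn up 12 mm. Lift 30 to 60 mm, then draw it straight out along rack y by 80 mm
- key_nose (a point): lower end of the key, 17 mm below its origin, axes as the key's. From the collar down: a cross of two ribs along key x and y, 16 mm across, each 5 mm thick, 11 mm long; 2 mm of narrower lead-in (14 mm across, 3 mm thick); a round cone nose, 8.4 to 3 mm wide, 4 mm long
- foot_seat (a point): centre of the top of the brass face (33 mm wide, 22 mm above the table) of the slack foot quoin. z up; x (to the red dot) and y along its crossed slots, 17.6 mm across, 6.6 wide (0.8 mm play a side), mouth 2 mm below, 2 mm wider a side at the top, floor 17 mm below. Home: key origin here, axes parallel or quarter turns off; unmeshed: about 10 mm higher. Nothing within 120 mm is over 24 mm high
- foot_cam (a joint): turn of that socket in rad, growing clockwise from above; starts slack at 0 to 0.4, hard stop (tight, red dot at red line) at 1.0. The socket is oiled. Friction about 0.15 N m; stays where left. The key has about 0.1 rad of play in it each way: turn the key 0.15 to 0.2 rad more than the socket has to go
- side_cam (a joint): turn of the socket of the other quoin, at the side of the forme, same make; already tight, near 1.0
- chase: steel chase (printing frame) 226 mm along its x by 296 mm along its y, 20 mm high, heavy, fixed to the table; holds a lino block and type (up to 24 mm high), wooden furniture and the two steel quoins. Origin: centre of its underside. Foot quoin (34 x 126 mm) along its -x edge, side quoin (34 x 100 mm) along its -y edge
- rack: tool rack with two forks 160 mm apart (its x), 340 mm long, fixed; an upright board 18 mm thick and 213 mm high on its -y side, face 62 mm from the origin; prongs point to its +y (open end 50 mm from the origin), upper side 204 mm above the table; the key's shaft hangs between them. Origin: centre of its underside, below the line on which the tools hang
- mallet: wooden mallet hanging on the other fork, head 110 x 56 x 60 mm, top at 264 mm; origin: underside of the head
- brayer: ink roller with wooden handle, 110 mm wide, lying on the glass ink slab; origin under the roller
- ink_tin: blue ink tin, 84 mm across, 68 mm high; origin: centre of its underside
- planer: wooden planer block 160 x 85 x 32 mm; origin: centre of its underside
- stick: steel composing stick 220 x 55 x 22 mm, lying flat; origin: centre of its underside
There are look-alikes about, which are no part of the job. What is shaped like the key but purple is not meant.

How it is judged:
On the way, in this order (a step that is already met when the one before it is completed fails the run):
1. the key is lifted clear of its fork, held by the fingers (height (world z) of key_bar above 0.232 m and contact force between the fingers and key above 1 N and contact force between key and rack below 0.1 N), for 0.1 s.
2. the key is fully home and upright in the socket of the foot quoin, splines meshed (z of key in the frame of foot_seat below 0.003 m and horizontal distance between key and foot_seat below 0.003 m and angle between key's own z axis and vertical below 0.1 rad), for 0.1 s.
3. the foot quoin is turned tight with the key in it (value of joint foot_cam above 0.85 rad and z of key in the frame of foot_seat below 0.004 m and horizontal distance between key and foot_seat below 0.004 m), for 0.1 s.
At the end, for the whole second after the job is handed in: Foot quoin turned to 0.85 rad or more, side quoin still above 0.85; key home in the foot quoin (collar within 3 mm of the brass face, axis within 3 mm, upright within 0.1 rad), gripped by the fingers, at rest, pressed on the brass face with over 5 N (it weighs 2.7 to 4.3 N) (all of step 2 and value of joint each of foot_cam, side_cam above 0.85 rad and contact force between key_c0 and foot_cam above 5 N and contact force between the fingers and key above 2 N and linear speed of key below 0.02 m/s); the arm keeps its last pose, push and grip.
It fails at once if the side quoin is loosened (value of joint side_cam below 0.85 rad).
It fails at once if a bystander is pushed more than 30 mm (distance of any of mallet, brayer, ink_tin, planer, stick from where it was at the start of the episode above 0.03 m).
It also fails if it takes over 45 s, if anything falls off the work surface, if the arm or the gripper's body presses on something with over 40 N, if the wrist force passes 120 N, or if a joint passes its speed limit or range.

## Working session

There is one attempt and no reset: what is moved stays moved. The work goes in short steps, Python scripts to look and compute and a shell command to move; the robot and the scene stay as the last step left them, time stands still between calls to the robot, and variables do not carry over. Pictures are saved under pics/ and viewed, at most 10 in all, crops included, and the job is handed in when it is done.

```bash
mkdir -p pics; python3 - <<'E'
from rig import manip
import cv2,numpy as np
for n in("scene","top"):
    im=manip.get_image(n); cv2.imwrite(f"pics/{n}0.png",im[:,:,::-1])
    c=manip.camera_info(n); print(n,c["fx"],c["cx"],c["cy"],(-np.array(c["R"]).T@c["t"]).round(3),np.array(c["R"]).round(3).tolist())
s=manip.sense();print(s["t"],s["eef_pos"],np.round(s["eef_rot"],3).tolist(),s["grip_width"],manip.grip_point_offset)
E
```

```text
scene 378.9490418057794 276.6590662774525 204.66251140273002 [ 0.994 -0.565  1.13 ] [[0.752, 0.659, 0.005], [0.527, -0.596, -0.606], [-0.396, 0.458, -0.796]]
top 441.84521273995824 273.82318625835114 207.74582177847995 [ 0.324 -0.007  1.312] [[-0.027, -0.999, -0.019], [-0.985, 0.03, -0.172], [0.172, 0.014, -0.985]]
0.1 [0.21653487 0.61234835 0.22155056] [[-0.943, 0.333, -0.0], [0.333, 0.943, -0.002], [-0.0, -0.002, -1.0]] 0.08668981446862381 0.0187
```

View pics/scene0.png

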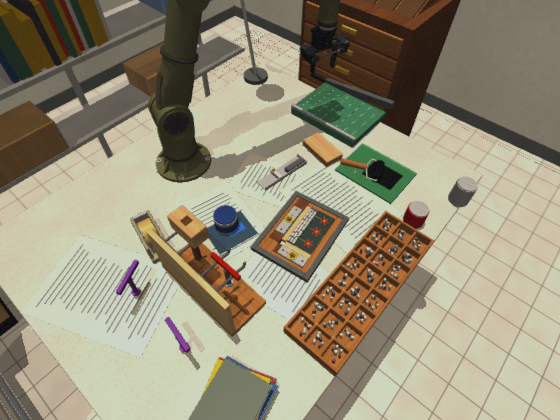

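View pics/top0.png

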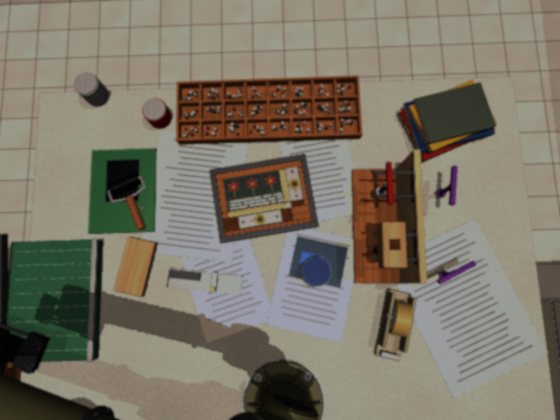

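The scene shows one red-barred key on the rack at scene (224,265) / top (390,183). The purple T-keys at top (453,185) and (457,271) are off the rack and not meant. The foot quoin is at top (260,218) and the side quoin at top (293,183). I'll confirm with enlarged crops.

```bash
python3 - <<'E'
import cv2,numpy as np
t=cv2.imread("pics/top0.png");s=cv2.imread("pics/scene0.png")
r=lambda im,x,y,w,h,k:cv2.resize(im[y:y+h,x:x+w],None,fx=k,fy=k,interpolation=cv2.INTER_CUBIC)
a=np.hstack([r(t,345,145,90,75,4.4),r(t,205,150,90,75,4.4)[:, :]]) 
a=np.hstack([r(t,345,145,90,145,4),r(t,205,145,120,100,3.6) [:, :] if 0 else cv2.copyMakeBorder(r(t,205,145,108,145,4),0,0,0,0,0)])
cv2.imwrite("pics/c1.png",a)   # left: x=345+u/4,y=145+v/4 ; right: x=205+(u-360)/4
b=np.hstack([r(s,165,195,100,145,4),r(s,250,190,100,145,4)])
cv2.imwrite("pics/c2.png",b)
E
```

```text
(no output)
```

View pics/c1.png

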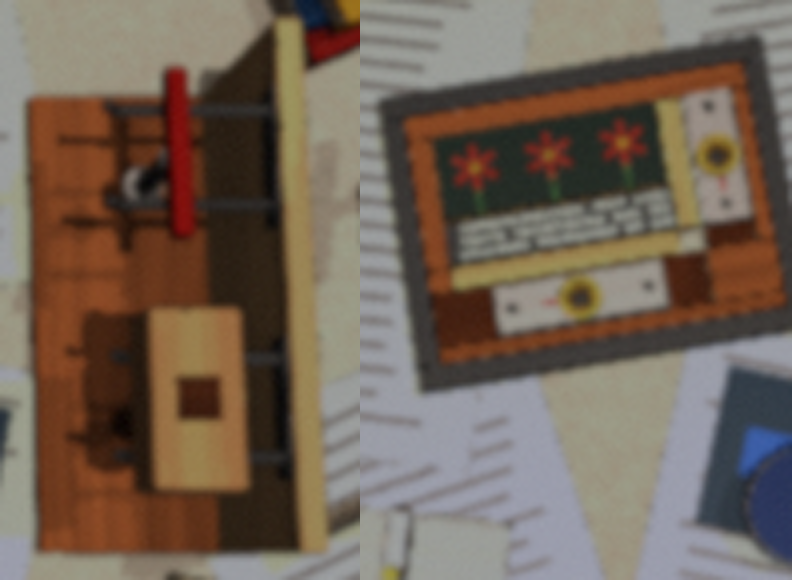

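View pics/c2.png

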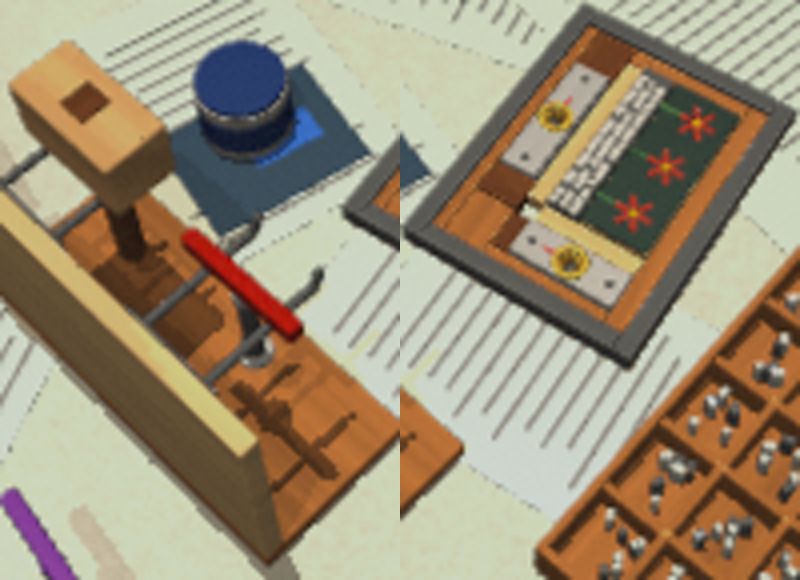

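The red bar is on the fork nearer +x (top crop 176,150). It is the only red one, and the mallet is on the other fork. The foot quoin's brass face is at top (260,219), with its red line to the left (+y). The side quoin is at top (294,184).

```bash
cat > h.py <<'E'
from rig import manip
import cv2,numpy as np
from scipy.optimize import minimize,least_squares
def cam(n):
    c=manip.camera_info(n);return np.array([[c["fx"],0,c["cx"]],[0,c["fy"],c["cy"]],[0,0,1]]),np.array(c["R"]),np.array(c["t"])
def proj(n,X):
    K,R,t=cam(n);p=(np.atleast_2d(X)@R.T+t)@K.T;return p[:,:2]/p[:,2:]
def back(n,uv,z):
    K,R,t=cam(n);d=R.T@np.linalg.inv(K)@np.r_[uv,1];o=-R.T@t;return o+d*(z-o[2])/d[2]
E
python3 - <<'E'
from h import *
im={n:cv2.imread(f"pics/{n}0.png") for n in("top","scene")}
roi={"top":(380,155,400,210),"scene":(205,245,245,285)}
B={}
for n in im:
    h=im[n].astype(int);m=(h[...,2]>70)&(h[...,1]<0.35*h[...,2])
    k=np.zeros_like(m);x0,y0,x1,y1=roi[n];k[y0:y1,x0:x1]=1;B[n]=(m&k).astype(float);print(n,B[n].sum())
box=np.array([[a,b,c] for a in(-.055,.055) for b in(-.007,.007) for c in(.204,.222)])
def cost(p,ns):
    c,s=np.cos(p[2]),np.sin(p[2]);X=box.copy();X[:,0]=p[0]+c*box[:,0]-s*box[:,1];X[:,1]=p[1]+s*box[:,0]+c*box[:,1]
    e=0
    for n in ns:
        h=cv2.convexHull((proj(n,X)*4+1.5).astype(np.float32)).round().astype(int)
        g=np.zeros((1680,2240),np.float32);cv2.fillConvexPoly(g,h,1);g=cv2.resize(g,(560,420),interpolation=cv2.INTER_AREA)
        e+=((g-B[n])**2).sum()
    return e
p0=back("top",(389.5,183),.213)
for ns in(["top"],["scene"],["top","scene"]):
    r=minimize(cost,[p0[0],p0[1],0.04],args=(ns,),method="Nelder-Mead",options=dict(initial_simplex=np.array([p0[0],p0[1],.0])+np.array([[0,0,0],[.01,0,0],[0,.01,0],[0,0,.15]])))
    print(ns,r.x.round(4),r.fun)
for n,c in(("top",(260,219)),("scene",(288.5,219))):
    h=im[n].astype(int);m=(h[...,2]-h[...,0]>60)&(h[...,1]>90)
    k=np.zeros_like(m);k[int(c[1])-8:int(c[1])+9,int(c[0])-8:int(c[0])+9]=1
    v=np.argwhere(m&k);hull=cv2.convexHull(v.astype(np.float32));(e)=cv2.minEnclosingCircle(hull)
    mm=cv2.moments(hull);q=(mm["m01"]/mm["m00"],mm["m10"]/mm["m00"]);print(n,len(v),q,e,back(n,q,.022))
f=lambda u,v:(205+(u-360)/4,145+v/4)
P=[back("top",f(*q),.02) for q in((383,103),(760,38),(423,391))];print(np.round(P,4))
d=P[0]-P[2];print("chase x ang",np.arctan2(d[1],d[0]),np.linalg.norm(d)); d=P[0]-P[1];print("chase y ang",np.arctan2(d[1],d[0]),np.linalg.norm(d))
# rack board top edge
g=lambda u,v:(345+u/4,145+v/4)
P=[back("top",g(*q),.213) for q in((277,18),(299,550))];d=P[0]-P[1];print("rack board",np.round(P,4),np.arctan2(d[1],d[0]),np.linalg.norm(d))
E
```

```text
top 223.0
scene 192.0
['top'] [ 0.5714 -0.2878 -0.0308] 85.1171875
['scene'] [ 0.5647 -0.2854 -0.0693] 63.59765625
['top', 'scene'] [ 0.5681 -0.2869 -0.0405] 158.6953125
top 62 (258.1990521327014, 217.24960505529225) ((216.55262756347656, 257.5394592285156), 7.843395233154297) [0.52267231 0.05764615 0.022     ]
scene 115 (288.4685714285714, 219.53142857142856) ((219.76414489746094, 289.1415100097656), 9.310277938842773) [0.51782139 0.05093999 0.022     ]
[[ 0.6693  0.1982  0.02  ]
 [ 0.7109 -0.088   0.02  ]
 [ 0.4506  0.1693  0.02  ]]
chase x ang 0.13152306202108308 0.22063835974599236
chase y ang 1.7152416526202983 0.2892786963824885
rack board [[ 0.6574 -0.3567  0.213 ]
 [ 0.3207 -0.3427  0.213 ]] -0.041564166477947695 0.33696047639876875
```

```bash
python3 -m crank '-6 -4 -4 -3 0.5;-40 -29 -8 -17 0.5;-40 -29 -8 -17 0.5;-40 -29 -8 -17 0.5;-40 -29 -8 -17 0.5;-40 -29 -8 -17 0.5;-40 -29 -8 -17 0.5;-40 -29 -8 -17 0.5' 30
cat >> h.py <<'E'
def go(x,y,z,yaw=None):   # needed rows: cm in tool axes, deg; yaw = key-x angle (tool y = yaw+90deg)
    s=manip.sense();R=np.array(s["eef_rot"]);p=np.array(s["eef_pos"])
    d=R.T@(np.array([x,y,z])-p)*100; a=np.arctan2(R[1,1],R[0,1])-np.pi/2
    print("t",round(s["t"],2),"p",p.round(4),"yaw",a.round(3),"tilt",R[2].round(4),"q",np.round(s["joint_pos"],2),"F",np.round(s["wrist_force"],1),"T",np.round(s["torque"],2),"w",round(s["grip_width"],4),"g",round(s["grip_force"],1))
    print("shift",d.round(2),"turn",None if yaw is None else np.degrees(a-yaw).round(1))
E
python3 -c "
from h import *
go(.568,-.287,.30,-.041)
print(back('top',(260,219.25),.022))"
```

```text
t: 0.9
eef_pos: [0.4396, 0.2892, 0.2898]
eef_rot: [[-0.999, 0.043, -0.0], [0.043, 0.999, 0.0], [0.0, 0.0, -1.0]]
wrist_force: [1.1, 0.1, 0.0]
grip_width: 0.0441
grip_force: 0.0
t 0.9 p [0.4396 0.2892 0.2898] yaw -0.043 tilt [ 1.e-04  0.e+00 -1.e+00] q [-0.79  0.03  0.16  1.66 -0.    1.46  0.9 ] F [1.1 0.1 0. ] T [ 0.03 -0.05  0.07] w 0.0441 g 0.0
shift [-15.31 -57.02  -1.02] turn -0.1
[0.51654178 0.05245004 0.022     ]
```

```bash
python3 -m crank '-15 -5 -1 0 0.5;-15 -50 -1 0 0.5;-15 -50 -1 0 0.5;-15 -50 -1 0 0.5;-15 -50 -1 0 0.5;-15 -50 -1 0 0.5;-15 -50 -1 0 0.5;-15 -50 -1 0 0.5'
python3 -c "
from h import *
go(.568,-.287,.26,-.041)"
```

```text
t: 1.7
eef_pos: [0.543, -0.0736, 0.2977]
eef_rot: [[-0.999, 0.043, 0.0], [0.043, 0.999, 0.0], [-0.0, 0.0, -1.0]]
wrist_force: [0.8, 0.5, 0.3]
grip_width: 0.0437
grip_force: 0.0
t 1.7 p [ 0.543  -0.0736  0.2977] yaw -0.043 tilt [-1.e-04  5.e-04 -1.e+00] q [-0.4   0.07  0.51  1.61 -0.04  1.47  1.65] F [0.8 0.5 0.3] T [ 0.05 -0.04 -0.01] w 0.0437 g 0.0
shift [ -3.41 -21.21   3.76] turn -0.1
```

```bash
python3 -m crank '-3.4 -21.2 0 0 0.5;-3.4 -21.2 0 0 0.5;-3.4 -21.2 0 0 0.5;-3.4 -21.2 0 0 0.5;-3.4 -21.2 0 0 0.5;-3.4 -21.2 2 0 0.5;-3.4 -21.2 4 0 0.5;-3.4 -21.2 4 0 0.5'
python3 - <<'E'
from h import *
go(.568,-.287,.194,-.041)
o=[]
r=lambda im,x,y,w,h,k:cv2.resize(im[y:y+h,x:x+w],None,fx=k,fy=k,interpolation=cv2.INTER_CUBIC)
t=manip.get_image("top");s=manip.get_image("scene")
cv2.imwrite("pics/c3.png",np.hstack([r(t,355,145,66,80,6),r(s,190,215,66,80,6)])[:,:,::-1])
E
```

```text
t: 2.5
eef_pos: [0.5668, -0.2833, 0.2544]
eef_rot: [[-0.999, 0.043, -0.006], [0.043, 0.999, 0.003], [0.006, 0.003, -1.0]]
wrist_force: [-0.3, 0.8, 0.3]
grip_width: 0.0436
grip_force: 0.0
t 2.5 p [ 0.5668 -0.2833  0.2544] yaw -0.043 tilt [ 0.0056  0.0026 -1.    ] q [-0.1   0.32  0.66  1.46 -0.19  1.43  2.1 ] F [-0.3  0.8  0.3] T [ 0.06 -0.03  0.02] w 0.0436 g 0.0
shift [-0.17 -0.38  6.03] turn -0.1
```

View pics/c3.png

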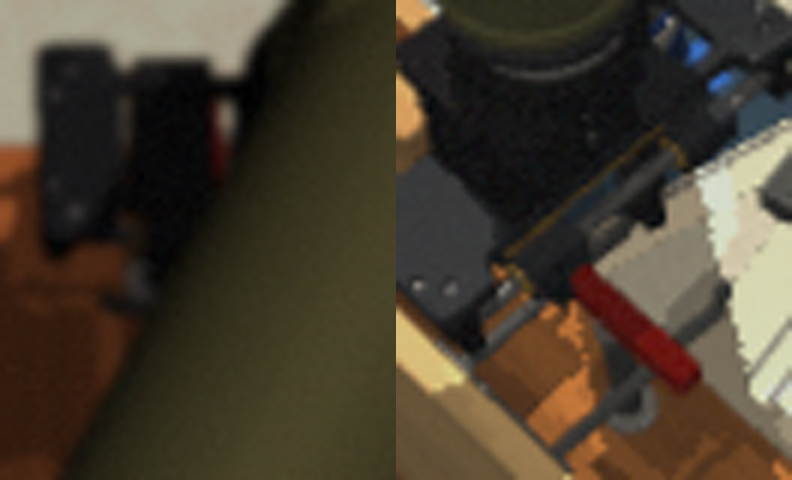

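The scene half shows the gripper above the bar, which hasn't moved (right end at scene (240,278)). The top view is mostly blocked by the arm. Now I'll go down and close.

```bash
python3 -m crank '-0.1 -0.2 1 0 0.5;-0.1 -0.2 2.5 0 0.5;-0.1 -0.2 4 0 0.5;-0.1 -0.2 5 0 0.5;-0.1 -0.2 5.8 0 0.5;-0.1 -0.2 5.8 0 0.5;-0.1 -0.2 5.8 0 0.5;-0.1 -0.2 5.8 0 0.5'
python3 -c "
from h import *
go(.568,-.287,.194,-.041)"
```

```text
t: 3.4
eef_pos: [0.5695, -0.2873, 0.2005]
eef_rot: [[-0.999, 0.043, 0.001], [0.043, 0.999, -0.0], [-0.001, -0.0, -1.0]]
wrist_force: [-0.4, 0.3, -0.9]
grip_width: 0.0437
grip_force: 0.0
t 3.4 p [ 0.5695 -0.2873  0.2005] yaw -0.043 tilt [-1.2e-03 -4.0e-04 -1.0e+00] q [-0.09  0.35  0.65  1.54 -0.22  1.33  2.12] F [-0.4  0.3 -0.9] T [ 0.07 -0.   -0.  ] w 0.0437 g 0.0
shift [0.15 0.02 0.65] turn -0.1
```

```bash
python3 -m crank '0 0 0.6 0 0.5;0 0 0.6 0 0.5;0 0 0.6 0 0;0 0 0.6 0 0;0 0 0.6 0 0;0 0 0.6 0 0;0 0 0.6 0 0;0 0 0.6 0 0' 40
python3 -c "
from h import *
go(.568,-.287,.194,-.041)"
```

```text
t: 4.2
eef_pos: [0.5691, -0.2869, 0.1939]
eef_rot: [[-0.999, 0.043, 0.0], [0.043, 0.999, 0.0], [-0.0, 0.0, -1.0]]
wrist_force: [-0.7, 0.3, 1.3]
grip_width: 0.0157
grip_force: 40.0
t 4.2 p [ 0.5691 -0.2869  0.1939] yaw -0.043 tilt [-1.e-04  2.e-04 -1.e+00] q [-0.09  0.35  0.65  1.55 -0.22  1.32  2.12] F [-0.7  0.3  1.3] T [0.15 0.05 0.02] w 0.0157 g 40.0
shift [ 0.11 -0.01 -0.01] turn -0.1
```

```bash
python3 -m crank '0 0 0 0 0;0 0 -0.8 0 0;0 0 -1.8 0 0;0 0 -2.8 0 0;0 0 -3.8 0 0;0 0 -4.5 0 0;0 0 -4.5 0 0;0 0 -4.5 0 0'
python3 -c "
from h import *
go(.568,-.287,.194,-.041)"
```

```text
t: 5.0
eef_pos: [0.569, -0.287, 0.2388]
eef_rot: [[-0.999, 0.043, 0.0], [0.043, 0.999, 0.0], [-0.0, 0.0, -1.0]]
wrist_force: [0.3, 0.5, -3.9]
grip_width: 0.0154
grip_force: 40.0
t 5.0 p [ 0.569  -0.287   0.2388] yaw -0.043 tilt [-2.e-04  1.e-04 -1.e+00] q [-0.09  0.33  0.66  1.48 -0.2   1.4   2.11] F [ 0.3  0.5 -3.9] T [ 0.07  0.01 -0.01] w 0.0154 g 40.0
shift [ 0.1  -0.01  4.48] turn -0.1
```

```bash
python3 -m crank '0 1 0 0 0;0 3 0 0 0;0 5.5 0 0 0;0 8.5 0 0 0;0 12 0 0 0;0 16 0 0 0;0 20 0 0 0;0 22 0 0 0'
python3 -c "
from h import *
go(.517,.0515,.20,-.35)"
```

```text
t: 5.8
eef_pos: [0.5783, -0.0608, 0.2381]
eef_rot: [[-0.999, 0.037, -0.001], [0.037, 0.999, 0.003], [0.001, 0.003, -1.0]]
wrist_force: [1.2, 0.2, -4.3]
grip_width: 0.0155
grip_force: 40.0
t 5.8 p [ 0.5783 -0.0608  0.2381] yaw -0.037 tilt [ 0.0013  0.0031 -1.    ] q [-0.42  0.18  0.55  1.62 -0.1   1.37  1.68] F [ 1.2  0.2 -4.3] T [ 0.03 -0.02 -0.03] w 0.0155 g 40.0
shift [ 6.53 10.98  3.85] turn 17.9
```

```bash
python3 -m crank '1.5 2.5 0.5 3 0;3 5 1.2 8 0;4.5 7.5 2 14 0;6 10 3 18 0;6.4 11 3.8 18 0;6.4 11 3.8 18 0;6.4 11 3.8 18 0;6.4 11 3.8 18 0'
python3 - <<'E'
from h import *
go(.517,.0515,.15,-.35)
r=lambda im,x,y,w,h,k:cv2.resize(im[y:y+h,x:x+w],None,fx=k,fy=k,interpolation=cv2.INTER_CUBIC)
t=manip.get_image("top");s=manip.get_image("scene")
cv2.imwrite("pics/top1.png",t[:,:,::-1]);cv2.imwrite("pics/scene1.png",s[:,:,::-1])
cv2.imwrite("pics/c4.png",np.hstack([r(t,225,175,66,80,6),r(s,255,165,66,80,6)])[:,:,::-1])
E
```

```text
t: 6.6
eef_pos: [0.5202, 0.0437, 0.2013]
eef_rot: [[-0.936, 0.352, 0.001], [0.352, 0.936, -0.001], [-0.001, -0.0, -1.0]]
wrist_force: [-0.6, 0.3, -2.3]
grip_width: 0.0152
grip_force: 40.0
t 6.6 p [0.5202 0.0437 0.2013] yaw -0.359 tilt [-1.4e-03 -2.0e-04 -1.0e+00] q [-0.59  0.05  0.47  1.81 -0.02  1.28  1.1 ] F [-0.6  0.3 -2.3] T [-0.03  0.   -0.06] w 0.0152 g 40.0
shift [0.58 0.62 5.13] turn -0.5
```

View pics/c4.png

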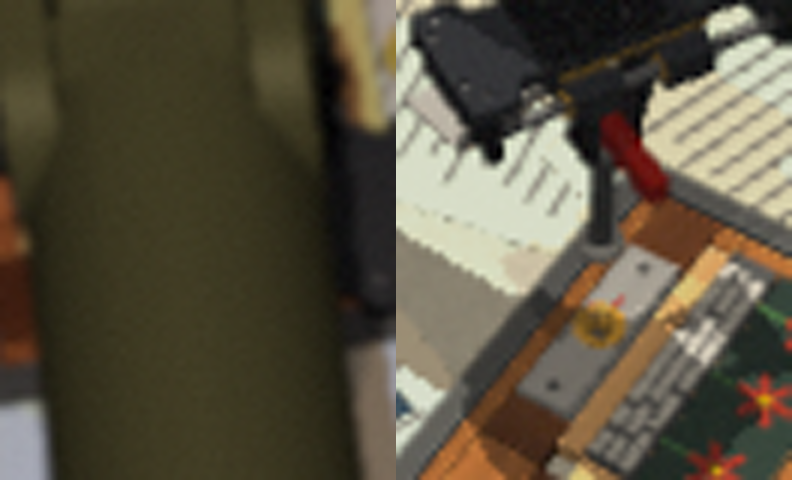

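The scene half shows the key upright in the grip, its collar at crop (602,246). The brass face is at crop (600,325), i.e. scene (289,219), and the top view is blocked by the arm. I'll compare these in the scene camera.

```bash
python3 - <<'E'
from h import *
s=manip.sense();p=np.array(s["eef_pos"])
print("pred collar uv",proj("scene",[p[0],p[1],p[2]+.0187-.102]),"pred bar",proj("scene",[p[0],p[1],p[2]+.0187]))
im=cv2.imread("pics/scene1.png").astype(int)
# brass ring centroid by hull
m=(im[...,2]-im[...,0]>70)&(im[...,1]>90)&(im[...,1]<.85*im[...,2]);k=np.zeros_like(m);k[209:231,278:301]=1
b=(m&k).astype(np.uint8);n,l,st,c=cv2.connectedComponentsWithStats(b);i=1+st[1:,4].argmax()
v=np.argwhere(l==i)[:,::-1].astype(np.float32);h=cv2.convexHull(v);M=cv2.moments(h);q=(M["m10"]/M["m00"],M["m01"]/M["m00"])
print(len(v),q,st[i],back("scene",q,.022),"expected size",np.ptp(proj("scene",[[.518+.0165*np.cos(a),.051+.0165*np.sin(a),.022] for a in np.linspace(0,6.28,60)]),axis=0))
r=im[160:240,262:320].astype(np.uint8)
cv2.imwrite("pics/c5.png",cv2.resize(r,None,fx=10,fy=7.5 and 10,interpolation=cv2.INTER_NEAREST)[:600])
E
```

```text
pred collar uv [[288.51042866 204.74935856]] pred bar [[289.49590441 185.10196884]]
60 (295.04678362573094, 223.2923976608187) [288 214  13  17  60] [0.54579077 0.05394304 0.022     ] expected size [9.23805976 7.57207526]
```

View pics/c5.png

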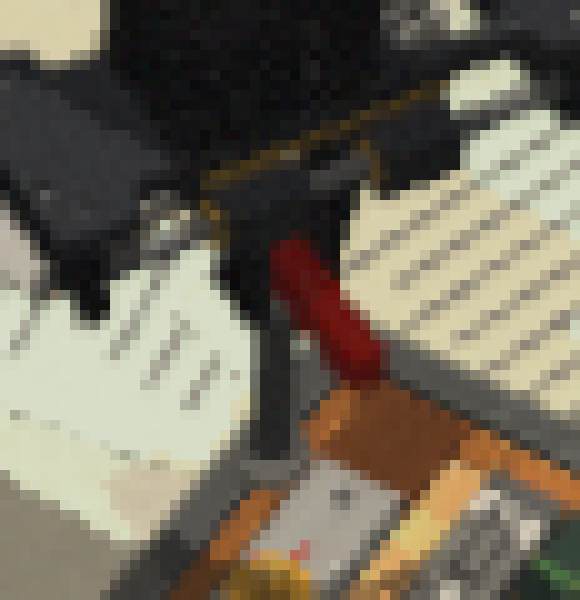

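The pixel view puts the shaft centre near u=289.15 (predicted about 288.8) and the collar row as predicted. By eye, the brass face centre is scene (288.66,218.8) and top (259.75,218.9).

```bash
python3 - <<'E'
from h import *
a=back("scene",(288.66,218.8),.022);a2=back("scene",(288.3,218.8),.022);b=back("top",(259.75,218.88),.022);print(a,a2,b)
# finer: weighted yellow centroid in the first pictures
for n,c in(("scene",(288.66,218.8)),("top",(259.75,218.88))):
    im=cv2.cvtColor(cv2.imread(f"pics/{n}0.png"),cv2.COLOR_BGR2LAB).astype(float)[...,2]
    x0,y0=int(c[0])-7,int(c[1])-7;print(n,x0,y0);print((im[y0:y0+16,x0:x0+16]-128).astype(int))
go(a2[0],a2[1],.15,-.35)
E
```

```text
[0.51627634 0.05383258 0.022     ] [0.51531158 0.05298035 0.022     ] [0.51766763 0.05316492 0.022     ]
scene 281 211
[[ 3  2  3  2 25 38 39 34 12  9  8  8  7  8  7  8]
 [ 3  4  2 24 37 38 41 16  8  8  8  9  7  8  8  7]
 [ 4  2 13 36 39 40 19  8  8  9  9  8  8  9  7  8]
 [ 4  4 35 39 39 26 10  9  8  8  8 17  9  9  9  8]
 [ 2 35 39 39 36 11 21 35 37 21 25 17  9  8  8  8]
 [26 39 39 35 35 49 47 43 48 48 46 12  9  8  8  6]
 [38 38 40 28 53 48 30 33 39 37 51 49 13  8  7  6]
 [39 41 22 42 53 51 43 31 36 36 41 59 23  9  6  5]
 [40 27  9 28 57 45 32 22 28 28 43 59 25  9  5 19]
 [37 12  8 27 55 48 28  7 12 29 55 58 16  6 16 35]
 [13  7  8 12 32 54 56 40 32 54 61 36  8  6 30 38]
 [ 8  7  8  8  9 23 34 51 47 39 26 10  6 26 37 40]
 [ 8  8  8  8  8 10 10 12 11 10  8  5 20 35 39 39]
 [ 8  7  8  8  8  8  8  9  9  7  6 16 35 39 39 39]
 [ 8  8  8  8  8  8  8  7  7  6  6 35 39 39 39 39]
 [ 8  8  8  8  8  9  8  7  5  4 27 37 40 39 39 28]]
top 252 211
[[32 31 30 30 30 30 29 27 26 24 24 21 20 18 16 14]
 [29 27 25 24 24 24 22 21 19 17 14 12 10  9  9  8]
 [21 18 16 16 16 18 20 21 20 17 13  9  7  5  6  5]
[... 176 characters left out ...]
 24 22 23 32 37 31 17  8  5]
 [ 5  7 16 30 34 29 19 13 10 14 28 38 34 21 10  6]
 [ 7 10 20 33 36 26 14  5  5 11 25 37 35 22 10  5]
 [ 9 12 21 32 37 30 17  9  9 13 25 36 34 20  9  6]
 [ 8  8 14 27 37 35 25 19 21 25 31 37 30 14  6  5]
 [ 5  6  8 19 31 37 35 33 34 36 36 33 22 10  6  5]
 [ 5  5  6 11 19 28 34 37 39 37 32 23 13  7  5  4]
 [ 5  5  5  6 10 15 21 28 31 28 21 13  9  7  7  8]
 [ 5  5  5  5  5  8 12 18 21 18 15 14 15 17 19 20]
 [ 6  7  7  7  8 11 15 20 22 22 22 23 25 27 27 29]]
t 6.7 p [0.5201 0.044  0.2013] yaw -0.359 tilt [-1.1e-03  1.0e-04 -1.0e+00] q [-0.59  0.05  0.47  1.81 -0.03  1.28  1.1 ] F [ 0.  -0.5 -3.1] T [ 0.05 -0.02 -0.04] w 0.0152 g 40.0
shift [0.77 0.67 5.13] turn -0.5
```

```bash
python3 -m crank '0.7 0.75 1 0 0;0.7 0.75 2.5 0 0;0.7 0.75 4 0 0;0.7 0.75 5.5 0 0;0.7 0.75 6.5 0 0;0.7 0.75 7.2 0 0;0.7 0.75 7.2 0 0;0.7 0.75 7.2 0 0'
python3 - <<'E'
from h import *
go(.516,.0535,.118,-.35)
s=manip.get_image("scene");p=manip.sense()["eef_pos"]
print(proj("scene",[p[0],p[1],p[2]+.0187-.105]))
cv2.imwrite("pics/c6.png",cv2.resize(s[185:240,255:325],None,fx=10,fy=10,interpolation=cv2.INTER_NEAREST)[:,:,::-1])
E
```

```text
t: 7.5
eef_pos: [0.5157, 0.055, 0.1291]
eef_rot: [[-0.937, 0.35, 0.001], [0.35, 0.937, 0.0], [-0.001, 0.0, -1.0]]
wrist_force: [0.2, 0.1, -4.2]
grip_width: 0.0152
grip_force: 40.0
t 7.5 p [0.5157 0.055  0.1291] yaw -0.357 tilt [-6.e-04  4.e-04 -1.e+00] q [-0.59  0.11  0.46  1.91 -0.05  1.13  1.11] F [ 0.2  0.1 -4.2] T [-0.02  0.01 -0.05] w 0.0152 g 40.0
shift [-0.08 -0.13  1.11] turn -0.4
[[288.99252632 215.09364146]]
```

View pics/c6.png

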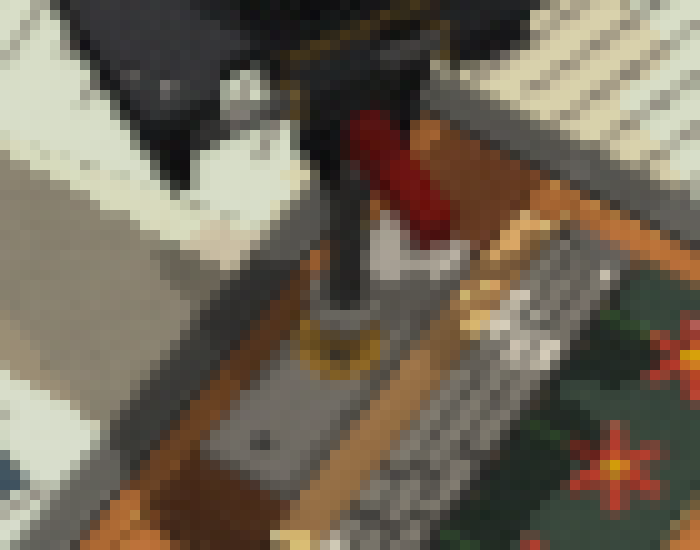

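The scene crop shows the collar (crop 310–378, bottom edge row ~320) right above the brass face (300–382, bottom edge ~379). I'll compare the edges at subpixel level against the prediction for a centred key.

```bash
python3 - <<'E'
from h import *
s=manip.get_image("scene");lab=cv2.cvtColor(s,cv2.COLOR_RGB2LAB).astype(int)
print("rows 210..225, cols 284..294: b*");print(lab[210:226,283:296,2]-128);print("L");print(lab[210:226,283:296,0])
p=np.array(manip.sense()["eef_pos"]);zk=p[2]+.0187-.105
A=np.linspace(0,2*np.pi,200);circ=lambda c,r,z:proj("scene",np.c_[c[0]+r*np.cos(A),c[1]+r*np.sin(A),z+0*A])
c=(.516,.0535)
f=lambda P:(P.min(0).round(2),P.max(0).round(2))
print("centred: brass",f(circ(c,.0165,.022)),"collar bottom",f(circ(c,.014,zk)),"collar top",f(circ(c,.014,zk+.006)),"at FK: collar",f(circ(p,.014,zk)),f(circ(p,.014,zk+.006)))
print("base of quoin top edge, d(px)/dx,dy",(proj("scene",[.517,.0535,.03])-proj("scene",[.516,.0535,.03])),(proj("scene",[.516,.0545,.03])-proj("scene",[.516,.0535,.03])),zk)
E
```

```text
rows 210..225, cols 284..294: b*
[[ 4  3  2 33 24  5  0  1  3  7  7  8  8]
 [ 1  2 23 36 17  4  2  3  4  7  7  8  6]
 [ 1  9 19 16  7  3  0  1  2  5  7  7  5]
 [ 7 18 17  7  3  2  1  0  3  4  5  5  3]
 [18 20 10  5  2  2  1  1  3  4  5  5  4]
 [19 19 13  4  4  2  1  3  4  5  4  3  3]
 [23 20 20  5  5  4  4  4  4  4  3  5  3]
 [21 15 38 25  6  4  4  4  8 18  7  4  4]
 [14 23 33 31 17 16  8 11 24 33 12  5  4]
 [ 6 16 31 29 27 19 22 24 32 40 17  6  3]
 [ 4 20 37 35 22  8 13 26 36 41 11  5 11]
 [ 4  7 23 39 39 27 22 39 42 23  6  6 29]
 [ 5  5  7 17 26 37 37 26 19  7  4 19 30]
 [ 4  5  5  6  7  9  8  7  5  4 14 27 30]
 [ 5  5  5  5  5  5  5  4  5 12 27 30 29]
 [ 5  5  5  5  5  4  4  5  6 26 30 30 29]]
L
[[ 93  93  65 114  89  48  36  37  67 159 172 171 148]
 [ 59  56  89 116  81  43  36  35  96 164 170 169 165]
 [ 49  54  71  96  72  43  37  35  68 132 165 168 122]
 [ 47  62  66 107  83  45  38  38  61  96 110 111  96]
 [ 59  63  73  93  74  43  40  41  71  88  90  91  92]
 [ 63  64  60  87  88  58  43  59  86 109  92  90  90]
 [ 59  60  79  88 109 108 110 110 111 105  92  92  91]
 [ 61  
[... 207 characters left out ...]
  91]
 [110 115 120 118 111  94  84 115 119  95  91  81 131]
 [117 117 116 122 103 108 106 118  99  88  83 109 132]
 [115 118 117 117 114 117 116 118 102  85  97 127 129]
 [118 118 115 118 116 117 117 106  96  94 126 130 128]
 [117 115 115 116 117 116 108  94  82 124 131 127 125]]
centred: brass (array([283.93, 215.07]), array([293.16, 222.62])) collar bottom (array([284.76, 212.15]), array([292.69, 218.59])) collar top (array([284.8 , 211.15]), array([292.76, 217.6 ])) at FK: collar (array([285.04, 211.89]), array([292.96, 218.33])) (array([285.08, 210.89]), array([293.03, 217.34]))
base of quoin top edge, d(px)/dx,dy [[0.2149266  0.15193403]] [[ 0.18113038 -0.17187668]] 0.04324140228800623
```

Offsets measured: the key should move about (+1.3,-2.5) mm. I'll shift, then lower to first contact.

```bash
python3 -m crank '-0.2 -0.2 0 0 0;-0.2 -0.2 0 0 0;-0.2 -0.2 0.3 0 0;-0.2 -0.2 0.6 0 0;-0.2 -0.2 0.8 0 0;-0.2 -0.2 1 0 0;-0.2 -0.2 1.15 0 0;-0.2 -0.2 1.15 0 0'
python3 -c "
from h import *
go(.517,.0525,.1083,-.35)"
```

```text
t: 8.4
eef_pos: [0.5163, 0.0523, 0.117]
eef_rot: [[-0.937, 0.35, -0.001], [0.35, 0.937, -0.0], [0.0, -0.0, -1.0]]
wrist_force: [-0.2, 1.1, -2.9]
grip_width: 0.0153
grip_force: 40.0
t 8.4 p [0.5163 0.0523 0.117 ] yaw -0.357 tilt [ 5.e-04 -3.e-04 -1.e+00] q [-0.59  0.13  0.47  1.92 -0.06  1.11  1.12] F [-0.2  1.1 -2.9] T [ 0.01  0.   -0.05] w 0.0153 g 40.0
shift [-0.06  0.04  0.87] turn -0.4
```

```bash
python3 -m crank '0 0 0.1 0 0;0 0 0.2 0 0;0 0 0.3 0 0;0 0 0.3 0 0;0 0 0.3 0 0;0 0 0.3 0 0;0 0 0.3 0 0;0 0 0.3 0 0'
python3 -c "
from h import *
go(.517,.0525,.1083,-.35)"
```

```text
t: 9.2
eef_pos: [0.5167, 0.0525, 0.1144]
eef_rot: [[-0.937, 0.35, 0.0], [0.35, 0.937, 0.0], [-0.0, 0.0, -1.0]]
wrist_force: [-0.6, -0.2, -2.6]
grip_width: 0.0156
grip_force: 40.0
t 9.2 p [0.5167 0.0525 0.1144] yaw -0.357 tilt [-2.e-04  3.e-04 -1.e+00] q [-0.58  0.13  0.46  1.92 -0.07  1.1   1.12] F [-0.6 -0.2 -2.6] T [ 0.24 -0.01 -0.01] w 0.0156 g 40.0
shift [-0.03  0.02  0.61] turn -0.4
```

```bash
python3 -m crank '0 0 0.1 0 0;0 0 0.2 0 0;0 0 0.3 0 0;0 0 0.3 0 0;0 0 0.3 0 0;0 0 0.3 0 0;0 0 0.3 0 0;0 0 0.3 0 0'
python3 -c "
from h import *
go(.517,.0525,.1083,-.35)"
```

```text
t: 10.0
eef_pos: [0.5163, 0.0523, 0.111]
eef_rot: [[-0.937, 0.35, -0.001], [0.35, 0.937, -0.0], [0.001, -0.0, -1.0]]
wrist_force: [0.5, 0.9, -4.0]
grip_width: 0.0152
grip_force: 40.0
t 10.0 p [0.5163 0.0523 0.111 ] yaw -0.357 tilt [ 5.e-04 -3.e-04 -1.e+00] q [-0.58  0.13  0.46  1.93 -0.07  1.1   1.12] F [ 0.5  0.9 -4. ] T [ 0.37 -0.11 -0.18] w 0.0152 g 40.0
shift [-0.06  0.04  0.26] turn -0.4
```

```bash
python3 -m crank '0 0 0.1 0 0;0 0 0.2 0 0;0 0 0.3 0 0;0 0 0.4 0 0;0 0 0.4 0 0;0 0 0.4 0 0;0 0 0.4 0 0;0 0 0.4 0 0'
python3 - <<'E'
from h import *
go(.517,.0525,.1083,-.35)
s=manip.get_image("scene")
cv2.imwrite("pics/c7.png",cv2.resize(s[185:240,255:325],None,fx=10,fy=10,interpolation=cv2.INTER_CUBIC)[:,:,::-1])
E
```

```text
t: 10.8
eef_pos: [0.5171, 0.0525, 0.1079]
eef_rot: [[-0.937, 0.35, 0.001], [0.35, 0.937, 0.0], [-0.001, 0.001, -1.0]]
wrist_force: [-0.4, 1.5, 5.2]
grip_width: 0.0155
grip_force: 40.0
t 10.8 p [0.5171 0.0525 0.1079] yaw -0.357 tilt [-1.e-03  9.e-04 -1.e+00] q [-0.58  0.14  0.46  1.93 -0.07  1.09  1.12] F [-0.4  1.5  5.2] T [ 0.28  0.17 -0.08] w 0.0155 g 40.0
shift [ 0.01 -0.01 -0.04] turn -0.4
```

View pics/c7.png

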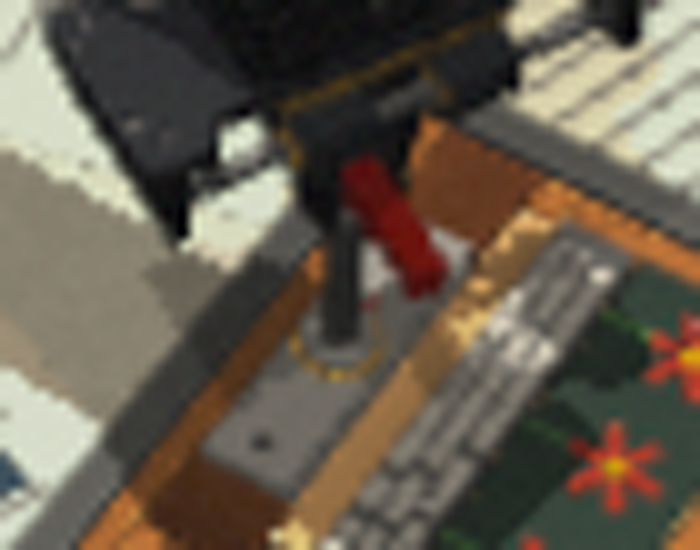

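The brass ring shows evenly around the collar and TCP z is 0.1079, so the key is home and meshed. Now turning clockwise.

```bash
python3 -m crank '0 0 0.05 3 0;0 0 0.1 9 0;0 0 0.1 15 0;0 0 0.1 21 0;0 0 0.1 27 0;0 0 0.1 33 0;0 0 0.1 39 0;0 0 0.1 44 0' 50
python3 -c "
from h import *
go(.517,.0525,.1083,-1.58)"
```

```text
t: 11.65
eef_pos: [0.5175, 0.0525, 0.1078]
eef_rot: [[-0.428, 0.904, 0.002], [0.904, 0.428, 0.0], [-0.0, 0.002, -1.0]]
wrist_force: [-1.5, 0.6, 10.7]
grip_width: 0.015
grip_force: 50.0
t 11.65 p [0.5175 0.0525 0.1078] yaw -1.128 tilt [-4.e-04  2.e-03 -1.e+00] q [-0.64  0.14  0.53  1.93 -0.08  1.09  0.36] F [-1.5  0.6 10.7] T [0.06 0.59 0.17] w 0.015 g 50.0
shift [ 0.02 -0.05 -0.05] turn 25.9
```

```bash
python3 -m crank '0 0 0 3 0;0 0 0 6 0;0 0 0 9 0;0 0 0 12 0;0 0 0 15 0;0 0 0 18 0;0 0 0 20 0;0 0 0 20 0'
python3 -c "
from h import *
go(.517,.0525,.1083,-1.58)"
```

```text
t: 12.45
eef_pos: [0.5174, 0.0527, 0.1077]
eef_rot: [[-0.097, 0.995, 0.002], [0.995, 0.097, 0.001], [0.001, 0.002, -1.0]]
wrist_force: [-2.8, 1.0, 11.1]
grip_width: 0.0153
grip_force: 50.1
t 12.45 p [0.5174 0.0527 0.1077] yaw -1.474 tilt [ 5.0e-04  1.8e-03 -1.0e+00] q [-0.67  0.14  0.56  1.93 -0.09  1.09  0.02] F [-2.8  1.  11.1] T [0.18 0.67 0.11] w 0.0153 g 50.1
shift [-0.02 -0.04 -0.06] turn 6.1
```

```bash
python3 -m crank '0 0 0 2 0;0 0 0 4 0;0 0 0 5 0;0 0 0 6 0;0 0 0 7 0;0 0 0 8 0;0 0 0 8 0;0 0 0 8 0'
python3 -c "
from h import *
go(.517,.0525,.1083,-1.58)"
```

```text
t: 13.25
eef_pos: [0.5174, 0.0527, 0.1078]
eef_rot: [[0.042, 0.999, 0.002], [0.999, -0.042, 0.001], [0.001, 0.002, -1.0]]
wrist_force: [-2.6, 1.3, 10.5]
grip_width: 0.0153
grip_force: 50.1
t 13.25 p [0.5174 0.0527 0.1078] yaw -1.613 tilt [ 9.0e-04  1.7e-03 -1.0e+00] q [-0.68  0.14  0.57  1.93 -0.09  1.09 -0.12] F [-2.6  1.3 10.5] T [0.22 0.65 0.1 ] w 0.0153 g 50.1
shift [-0.03 -0.04 -0.05] turn -1.9
```

```bash
python3 -m crank '0 0 0 2 0;0 0 0 3 0;0 0 0 4 0;0 0 0 5 0;0 0 0 6 0;0 0 0 6 0;0 0 0 6 0;0 0 0 6 0'
python3 - <<'E'
from h import *
go(.517,.0525,.1083,-1.58)
s=manip.get_image("scene")
cv2.imwrite("pics/c8.png",cv2.resize(s[185:240,255:325],None,fx=10,fy=10,interpolation=cv2.INTER_CUBIC)[:,:,::-1])
E
```

```text
t: 14.05
eef_pos: [0.5174, 0.0529, 0.1078]
eef_rot: [[0.145, 0.989, 0.002], [0.989, -0.145, 0.001], [0.001, 0.002, -1.0]]
wrist_force: [-2.2, 1.1, 10.5]
grip_width: 0.0149
grip_force: 50.2
t 14.05 p [0.5174 0.0529 0.1078] yaw -1.716 tilt [ 9.0e-04  1.6e-03 -1.0e+00] q [-0.69  0.14  0.58  1.93 -0.09  1.09 -0.22] F [-2.2  1.1 10.5] T [0.22 0.66 0.36] w 0.0149 g 50.2
shift [-0.04 -0.04 -0.05] turn -7.8
```

View pics/c8.png

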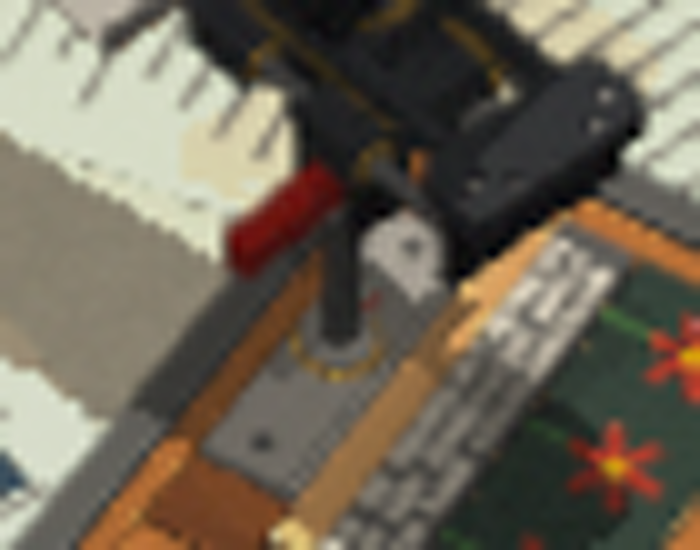

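The key is still home with the bar turned about 78°, and the wrist torque is now rising (0.36 N m). I'll turn a bit further to confirm the stop.

```bash
python3 -m crank '0 0 0 1 0;0 0 0 2 0;0 0 0 3 0;0 0 0 3 0;0 0 0 3 0;0 0 0 3 0;0 0 0 3 0;0 0 0 3 0'
python3 -c "
from h import *
go(.517,.0525,.1083,-1.58)"
```

```text
t: 14.9
eef_pos: [0.5174, 0.0529, 0.1078]
eef_rot: [[0.196, 0.981, 0.002], [0.981, -0.196, 0.001], [0.001, 0.002, -1.0]]
wrist_force: [-1.1, 1.1, 10.6]
grip_width: 0.015
grip_force: 50.4
t 14.9 p [0.5174 0.0529 0.1078] yaw -1.768 tilt [ 9.0e-04  1.7e-03 -1.0e+00] q [-0.69  0.14  0.58  1.93 -0.09  1.09 -0.27] F [-1.1  1.1 10.6] T [0.17 0.67 0.63] w 0.015 g 50.4
shift [-0.05 -0.04 -0.05] turn -10.8
```

The torque climbs linearly against the stop (0.63 N m), so the quoin is tight. The contact push is about 14.5 N and everything is at rest, so I'm handing in.

```bash
python3 -c "
from rig import manip
print(manip.hand_in())"
```

```text
the job is handed in; nothing more can be done
None
```

I handed the job in at about 15 s; no verdict came back. By my readings the key is fully home and upright, the foot quoin is turned tight against its stop (0.63 N m at the wrist), and the key is still gripped with about 14.5 N of push. I checked tightness by torque, not by seeing the red dot meet the line, and I never went near the side quoin or the other items.

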